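# Unclamp a glass bar and hold it over the light box

### The job

Press the red lever of the glass clamp right down until its catch keeps it down by itself, so that the clamp foot swings off the green glass bar, and take your hand off the lever. Then lift the bar out and carry it, level all the way, to the glowing light box, and finish still holding it in the gripper: steady and level, its middle over the middle of the light box, about 10 cm above the glowing face, for checking flaws. Do not let go of it, do not touch the light box with it, and leave the hammer, the amber glass bar and the oil bottle undisturbed.

Things in the scene. Friction and masses are not known exactly. Their poses are not given: they have to be found in the camera images.
- clamp: Blue bench clamp, fixed; place and yaw vary. Origin on the bench under the bar's middle; x along the bar towards the lever, z up. Base 345 x 90 x 10 mm (x -110 to 235). Two rubber-topped bearers, 30 long, 70 wide, at x = -75 and 75, tops 45 mm above the bench; finger room between them. Foot at the lever's short end presses the last 15 mm of the bar's +x end.
- lever (a joint): Lever angle (rad): about 0 as found, foot on the bar; grows as the paddle is pressed down. Sprung back (2 to 3 N at the paddle); from about 0.45 the catch roller raises this to about 8 N, it passes over at about 0.65, and at the stop, 0.75, the catch keeps the lever down by itself (rests at 0.71 to 0.75), the foot swung clear of the bar's end. Let go before 0.65, it springs up.
- lever_press (a point): Point to press: middle of the top of the red paddle (50 mm along the arm, 34 wide), 95 mm along and 7 mm above the arm's line from lever_hinge. The line rises at 0.55 rad as found, away from the bar, and at 0.55 minus the lever angle later; the point goes from about 101 to 33 mm above the bench. Axes turn with the lever (at 0: those of clamp).
- lever_hinge (a point): The lever's hinge axis (along the clamp's y), in the middle of the arm's width, at the clamp's x = 120 mm, 45 mm above the bench; fixed to the clamp. The dark catch post stands by the arm: clamp x 135 to 147, y 14 to 28, 54 mm high.
- bar: Green, slightly see-through glass bar 180 x 56 x 20 mm thick, about 0.35 to 0.7 kg, lying on the clamp's bearers, nearly along the clamp's x. Origin: centre of its underside (45 mm above the bench at the start, top at 65 mm); x along its length, y across its 56 mm width, z up. Grip it at its middle across the 56 mm.
- lightbox: White flat light box with a glowing face, 220 (x) x 160 (y) x 30 mm high, fixed on the bench, place and yaw vary. Origin: centre of its underside; z up.
- lightbox_face (a point): Middle of the light box's glowing face, 30 mm above the bench.
- hammer: Bystander: hammer with a pale wooden handle, 255 mm long, 85 mm wide steel head, 34 mm high, lying at the left of the bench; origin under the middle of its length, x along the handle to the head. Leave alone.
- amber_bar: Bystander: amber glass bar 150 x 50 x 20 mm lying beyond the clamp; origin centre of underside, x along its length. Not the one wanted; leave alone.
- oil: Bystander: amber bottle of oil, 56 mm across, 130 mm high; origin centre of underside. Leave alone.
Mind the look-alikes: they are no part of the job. What is shaped like the bar but grey is not meant.

How it is judged:
On the way, in this order (a step that is already met when the one before it is completed fails the run):
1. the lever stays down in its catch with nothing touching it (value of joint lever above 0.66 rad and contact force between clamp and the arm below 0.2 N and contact force between clamp and the fingers below 0.2 N), for 0.3 s.
2. the bar is held by the fingers, lifted at least 30 mm clear of the bearers (z of bar in the frame of clamp above 0.075 m and contact force between bar and the fingers above 1 N), for 0.2 s.
At the end, for the whole second after the job is handed in: The lever is still caught down (joint above 0.66). The green bar is held by the fingers alone, its underside's centre within 50 mm of the middle of the glowing face seen from above and 50 to 160 mm above it, level within 0.12 rad, slower than 20 mm/s and 0.15 rad/s (value of joint lever above 0.66 rad and horizontal distance between bar and lightbox_face below 0.05 m and z of bar in the frame of lightbox_face between 0.05 and 0.16 m and angle between bar's own z axis and vertical below 0.12 rad and linear speed of bar below 0.02 m/s and angular speed of bar below 0.15 rad/s and contact force between bar and the fingers above 1 N and contact force between bar and lightbox below 0.1 N and contact force between bar and clamp below 0.1 N); the arm keeps its last pose, push and grip.
It fails at once if the bar is tipped by more than 0.35 rad (angle between bar's own z axis and vertical above 0.35 rad).
It fails at once if the bar touches the light box (contact force between bar and lightbox above 0.5 N).
It fails at once if the hammer, the amber bar or the oil bottle is moved by more than 30 mm (distance of any of hammer, amber_bar, oil from where it was at the start of the episode above 0.03 m).
It also fails if it takes over 51 s, if anything falls off the work surface, if the arm or the gripper's body presses on something with over 40 N, if the wrist force passes 120 N, or if a joint passes its speed limit or range.

### The arm

A 6-joint arm with a two-finger parallel gripper is mounted at the origin on the work surface. World frame = base frame: x ahead of the robot, y to its left, z up, the work surface at z = 0. Lengths are in m, angles in rad, forces in N, time in s.
With the tool pointing down it reaches from about 0.35 to 0.875 m from the base axis. Payload 4.2 kg.
Tool frame: the origin (TCP) lies between the finger pads; the fingertips stand 19 mm ahead of it and the grasp point (between the pads) is the TCP (r.finger_overhang is the distance from the TCP to the fingertips, in m); z points along the fingers, y is the line along which they close (so a half turn about z gives the same grasp; the last joint's range is limited). The gripper opens to 85 mm and grips with 20 to 120 N. Pads are 22 mm wide; open, the fingers measure 114 mm over their backs; the gripper's body (76 mm by 85 mm) begins 54 mm behind the grasp point. The pads swing forward as they close: fully open they stand 13 mm farther back than shut.
Start: joints at [-1.071, 0.385, 0.008, 0, -1.194, -0.259], TCP at [0.149, -0.607, 0.25] pointing down, gripper open.
Joint ranges: [-3.14, 3.14], [-1.21, 2.06], [-1.07, 1.41], [-3.16, 2.05], [-2.99, -0.16], [-3.1, 3.1]. Speed limits (rad/s): [2.79, 2.79, 3.14, 3.14, 3.14, 3.14].

### API

Orientations are given as a rotation vector (axis times angle).
In Python, from station import telemetry, optics, r gives the robot as it stands. The module is installed in compiled form; this text tells all that it offers.
- The arm moves only by the tool pendant, called after "Request:" as name(argument=value, ...), one argument or row to a line, values as JSON. Schema: {"type":"object","properties":{"segments":{"type":"array","items":{"type":"array","items":{"type":"number"},"minItems":5,"maxItems":5},"minItems":1,"maxItems":12},"clamp_n":{"type":"number"},"only":{"type":"string"},"quiet":{"type":"boolean"},"lines":{"type":"string"}},"required":["segments"],"additionalProperties":false}. segments is a list of rows, 1 to 12 of them, each of 5 numbers: the finger opening in m, then dx, dy, dz in shares of the most that a row can go, 1 being 62.5 mm, then a turn about the tool's z in parts of the range, where 1.0 means pi/2 rad; each row shifts and turns the commanded pose from where the row before left it, along the tool's axes as they then stand; what a row does not reach is not made up. A row lasts 1/8 s, in which the tool goes at most 0.0625 m and 0.188 rad, less where a joint would pass 70% of its speed; a pose out of reach is approached as far as the arm can. The fingers move at their own pace and stop on an object; clamp_n is the grip in N (left out, the last holds). Time passes only in rows, so rows that do not move let the fingers close. The tool returns the time, the measured TCP pose, the force, the opening and the grip force at its end. only (a regular expression) keeps the lines of the reply that match it, lines (a string "A,B") keeps lines A to B, and quiet returns only ok. Shift and turn numbers lie between -1 and 1, and a call with a number outside is refused. Input that does not fit is refused with a message, and nothing moves.
- telemetry.state(): the state, without advancing time (a new reading comes with each control period).
- optics.grab_frame(name): name is "scene" or "top"; returns a dict with "pixels" (420x560x3 uint8, red, green, blue), "fov_y" (degrees; the focal length in pixels is half the picture's height over the tangent of half this angle, whatever the lens; pixels are square), "cx", "cy" (the principal point, pixels), "R" (3x3) and "t" (3): a world point X has camera coordinates R X + t. Camera axes: x right, y down, z forward; pixel columns grow to the right and rows downward; lengths in m; the calibration is good to about 2 mm. A picture is of the moment at which its call begins. There is no depth.
- r.finish_job(): hands the job in; it is judged then, once.
The state is a dict: "time_s": time; "joint_positions": joint angles; "qvel": joint speeds; "joint_torque": joint torques, N m; "tool_pos": TCP position; "orientation": TCP orientation; "wrist_force": force on the tool from outside, world axes, zero at the start; "ft_torque": the same for the moment, N m; "finger_gap": finger opening in m; "gripper_force": force on a finger pad.
Only numpy, scipy, OpenCV 4.12 (cv2) and the standard library are available. Lean on these libraries where they do the work, as an engineer would, in place of code of your own. Each camera call takes 0.05 s, during which the arm holds its last target. There are 200 camera calls.

## Working session

There is one attempt and no reset: what is moved stays moved. The work goes in short steps, Python scripts to look and compute and a tool call to move; the robot and the scene stay as the last step left them, time stands still between calls to the robot, and variables do not carry over. Pictures are saved under pics/ and viewed, at most 10 in all, crops included, and the job is handed in when it is done.

```bash
mkdir -p pics; python3 - <<'E'
from station import telemetry, optics, r
import cv2,numpy as np
for n in("scene","top"):
    f=optics.grab_frame(n); cv2.imwrite(f"pics/{n}0.png",f["pixels"][:,:,::-1])
    R=np.array(f["R"]);t=np.array(f["t"]);print(n,f["fov_y"],f["cx"],f["cy"],-R.T@t,R.round(3).tolist())
print(telemetry.state())
E
```

```text
scene 51.0683840803266 281.8485109452887 212.48608617122156 [1.32814692 0.88041194 0.79241462] [[-0.735, 0.678, -0.013], [0.362, 0.376, -0.853], [-0.574, -0.632, -0.521]]
top 51.19024862146649 280.04275294159265 209.1481709695841 [0.49058304 0.05729794 1.15054594] [[-0.023, -1.0, -0.002], [-0.996, 0.023, -0.083], [0.083, 0.001, -0.997]]
{'time_s': 0.1, 'joint_positions': array([-1.07140273e+00,  3.85492611e-01,  6.74284515e-03, -4.00579323e-04,
       -1.19396144e+00, -2.58600073e-01]), 'qvel': array([-0.00230037, -0.00115427,  0.00386808,  0.00045149, -0.00015174,
        0.00110577]), 'joint_torque': array([-3.85861240e-04, -3.93319237e+01,  1.88928705e+01,  4.19799417e+00,
       -2.59076071e-03, -1.44704675e-06]), 'tool_pos': array([ 0.14894359, -0.60650205,  0.24932051]), 'orientation': array([ 3.77050339e-01, -3.11851734e+00, -3.01048269e-03]), 'wrist_force': array([-0.72986995,  0.90608893, -0.22010906]), 'ft_torque': array([-0.02987246,  0.04610384,  0.05703762]), 'gripper_force': 0.0, 'finger_gap': 0.08526036265259562}
```

View pics/scene0.png

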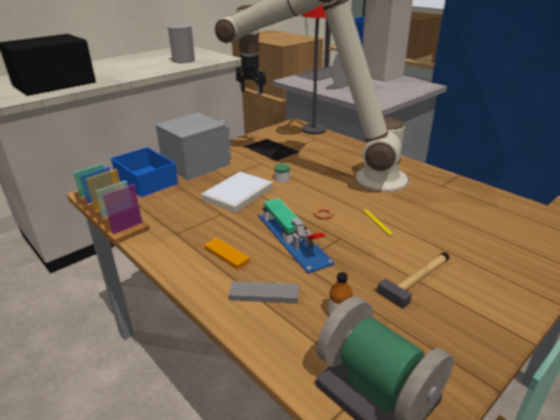

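View pics/top0.png

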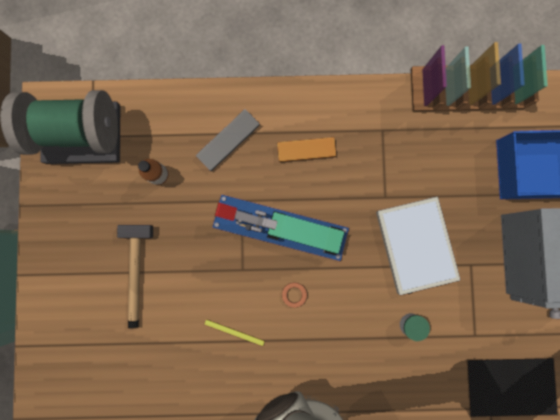

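The top view shows the red paddle near (227,212), the green bar near (307,232) and the light box near (418,246). In the scene view they are near (316,236), (283,215) and (237,190). Next I'll measure them in both views.

```bash
cat > h.py <<'E'
import cv2,numpy as np
from station import telemetry, optics, r
def cam(n):
    f=optics.grab_frame(n); f["R"]=np.array(f["R"]);f["t"]=np.array(f["t"])
    fl=210/np.tan(np.radians(f["fov_y"])/2)
    f["P"]=np.array([[fl,0,f["cx"]],[0,fl,f["cy"]],[0,0,1]])@np.c_[f["R"],f["t"]]
    f["hsv"]=cv2.cvtColor(f["pixels"],cv2.COLOR_RGB2HSV); return f
def on(f,px,z):   # pixel ray onto plane z
    P=f["P"];H=np.c_[P[:,0],P[:,1],P[:,2]*z+P[:,3]]
    q=np.linalg.solve(H,np.array([*px,1.]));return q[:2]/q[2]
def tri(a,pa,b,pb):
    X=cv2.triangulatePoints(a["P"],b["P"],np.float64(pa).reshape(2,1),np.float64(pb).reshape(2,1)).ravel();X=X[:3]/X[3]
    e=[np.linalg.norm((f["P"]@[*X,1])[:2]/(f["P"]@[*X,1])[2]-p) for f,p in((a,pa),(b,pb))]
    return X,max(e)
def blob(f,lo,hi,box):
    m=cv2.inRange(f["hsv"],lo,hi);k=np.zeros_like(m);x0,y0,x1,y1=box;k[y0:y1,x0:x1]=m[y0:y1,x0:x1]
    cs,_=cv2.findContours(k,cv2.RETR_EXTERNAL,cv2.CHAIN_APPROX_NONE);return max(cs,key=cv2.contourArea)
def quad(c):
    h=cv2.convexHull(c)
    return cv2.approxPolyN(h,4,ensure_convex=True).reshape(-1,2).astype(float)
E
python3 - <<'E'
from h import *
np.set_printoptions(precision=4,suppress=True)
s,t=cam("scene"),cam("top")
G=((60,80,60),(90,255,255));Rd=((0,180,90),(6,255,255));W=((0,0,185),(179,45,255))
bx={'bar':(G,(250,190,320,240),(260,200,355,260),.065),'red':(Rd,(300,225,330,250),(210,195,245,225),.1),'box':(W,(195,165,280,215),(370,190,465,300),.03)}
for n,(c,bs,bt,z) in bx.items():
    a,b=blob(s,*c,bs),blob(t,*c,bt)
    print(n,cv2.contourArea(a),cv2.contourArea(b),'S',quad(a).tolist(),'T',quad(b).tolist(),cv2.minAreaRect(b))
    for q in quad(b): print('  T on z',on(t,q,z))
    for q in quad(a): print('  S on z',on(s,q,z))
    ma,mb=[(lambda m:(m['m10']/m['m00'],m['m01']/m['m00']))(cv2.moments(v)) for v in(a,b)]
    print('  centroid',ma,mb,tri(s,ma,t,mb),on(t,mb,z),on(s,ma,z))
def up(f,b):
    x0,y0,x1,y1=b;return cv2.resize(f["pixels"][y0:y1,x0:x1,::-1],None,fx=5,fy=5,interpolation=cv2.INTER_CUBIC)
cv2.imwrite('pics/c1.png',np.vstack([up(s,(240,190,380,275))[:300],up(t,(210,190,350,265))[:300]])[:600])
E
```

```text
bar 528.5 1577.0 S [[296.0, 216.0], [294.0, 242.0], [260.0, 202.0], [278.0, 198.0]] T [[344.0, 230.0], [338.0, 254.0], [267.0, 234.0], [273.0, 211.0]] ((305.70343017578125, 232.4586181640625), (73.64677429199219, 24.734622955322266), 15.068490028381348)
  T on z [ 0.526  -0.0991]
  T on z [ 0.4673 -0.0823]
  T on z [0.5204 0.0915]
  T on z [0.5771 0.0755]
  S on z [0.5099 0.0451]
  S on z [0.6122 0.1419]
  S on z [ 0.5345 -0.1001]
  S on z [ 0.4736 -0.0786]
  centroid (281.1888994008199, 214.23935666982024) (307.1652927499471, 232.69181991122383) (array([ 0.5223, -0.0091,  0.0526]), np.float64(0.2897931673296916)) [ 0.5214 -0.0079] [0.5362 0.0052]
red 45.0 151.0 S [[335.0, 233.0], [314.0, 238.0], [308.0, 237.0], [314.0, 233.0]] T [[235.0, 209.0], [232.0, 219.0], [216.0, 214.0], [219.0, 204.0]] ((225.61468505859375, 211.28440856933594), (16.4746150970459, 10.536089897155762), 16.699243545532227)
  T on z [0.5812 0.1662]
  T on z [0.5573 0.1737]
  T on z [0.5702 0.212 ]
  T on z [0.5942 0.2045]
  S on z [0.5335 0.2255]
  S on z [0.5937 0.2018]
  S on z [0.6021 0.187 ]
  S on z [0.5759 
[... 163 characters left out ...]
) [0.5762 0.1888] [0.5794 0.1972]
box 1120.5 4876.5 S [[272.0, 182.0], [234.0, 206.0], [201.0, 193.0], [240.0, 171.0]] T [[459.0, 279.0], [400.0, 293.0], [379.0, 212.0], [436.0, 198.0]] ((418.75311279296875, 245.30352783203125), (84.93997955322266, 59.9502067565918), 75.3791275024414)
  T on z [ 0.3968 -0.3905]
  T on z [ 0.3651 -0.2399]
  T on z [ 0.5712 -0.1954]
  T on z [ 0.6039 -0.3432]
  S on z [ 0.3667 -0.2306]
  S on z [ 0.578  -0.1883]
  S on z [ 0.6076 -0.3448]
  S on z [ 0.395  -0.3889]
  centroid (236.64316525360698, 188.17715305667113) (418.54895929457604, 245.42116955466693) (array([ 0.484 , -0.2952,  0.0225]), np.float64(0.22315627473432648)) [ 0.4836 -0.2925] [ 0.4925 -0.2843]
```

View pics/c1.png

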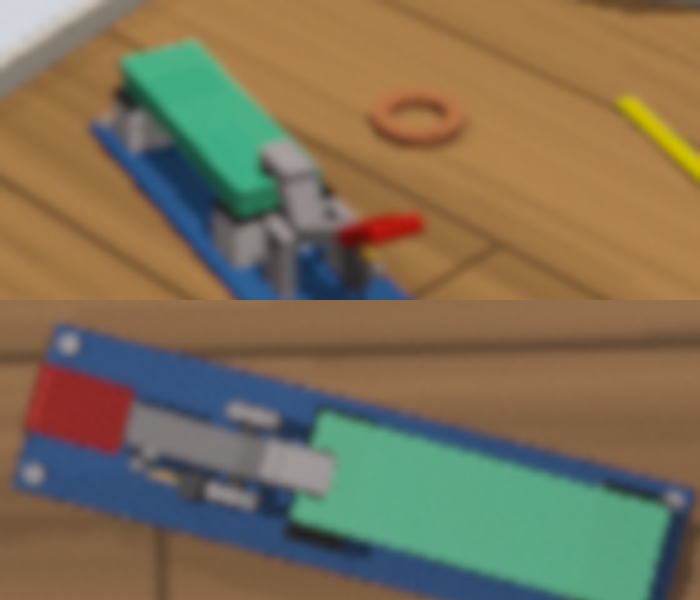

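The crops show the bar clamped at its lever end, with the paddle raised at top-view pixel (226,211). Next I'll check heights by triangulating corners and get the clamp's axis from the blue base.

```bash
cat >> h.py <<'E'
def rel(p,yaw):  # world offset/turn to target (tool x axis at yaw mod pi), in tool axes
    st=telemetry.state();R=cv2.Rodrigues(np.array(st["orientation"]))[0]
    d=R.T@(np.array(p)-st["tool_pos"]);a=np.arctan2(R[1,0],R[0,0]);tu=-((yaw-a+np.pi/2)%np.pi-np.pi/2)
    c,s=np.cos(tu),np.sin(tu)
    return 't',st["time_s"],'tool',st["tool_pos"].round(4),'d',d.round(4),'turn',round(tu,4),'d after turn',np.round([c*d[0]+s*d[1],-s*d[0]+c*d[1],d[2]],4),'tilt',np.arccos(-R[2,2]).round(4)
E
python3 - <<'E'
from h import *
np.set_printoptions(precision=4,suppress=True)
s,t=cam("scene"),cam("top")
for n,a,b in(('bar -x -y?',(278,198),(338,254)),('bar -x end',(264.4,202.4),(344,230)),('bar +x',(289,228),(273,211)),('box1',(272,182),(400,293)),('box2',(234,206),(379,212)),('box3',(201,193),(436,198)),('box4',(240,171),(459,279))): print(n,*tri(s,a,t,b))
B=cv2.inRange(t["hsv"],(100,100,40),(125,255,255));G=cv2.inRange(t["hsv"],(60,80,60),(90,255,255))
m=np.zeros_like(B);m[190:265,205:355]=B[190:265,205:355]
h=cv2.convexHull(cv2.findNonZero(m));q=quad(h);w=np.array([on(t,p,.01) for p in q]);print(q.tolist(),w)
c,(a,b),ang=cv2.minAreaRect(np.float32([on(t,p[0],.01) for p in h]));print(c,a,b,ang)
pts=cv2.boxPoints((c,(a,b),ang));e=[pts[1]-pts[0],pts[2]-pts[1]];e=max(e,key=np.linalg.norm);e/=np.linalg.norm(e);e*=np.sign(e[1])
yaw=np.arctan2(e[1],e[0]);o=np.array(c)-.0625*e
br=blob(t,(60,80,60),(90,255,255),(260,200,355,260));rr=cv2.minAreaRect(np.float32([on(t,p[0],.065) for p in br]));print('bar',rr)
print('clamp',o,yaw,'press0',o+.197*e,'x214',o+.214*e,'x212',o+.212*e)
print(rel([*(o+.205*e),.18],yaw))
E
```

```text
bar -x -y? [ 0.4679 -0.0836  0.0607] 0.3953832296017249
bar -x end [ 0.5233 -0.097   0.0607] 1.5772459411027704
bar +x [0.575  0.0776 0.0654] 1.198338114364628
box1 [ 0.3628 -0.2392  0.0256] 1.0462887060576211
box2 [ 0.5718 -0.1969  0.0237] 0.06874730695775587
box3 [ 0.6055 -0.3449  0.0287] 0.7462979320893054
box4 [ 0.3959 -0.3896  0.0302] 0.46612209888782863
[[340.0, 260.0], [213.0, 227.0], [221.0, 194.0], [348.0, 228.0]] [[ 0.4505 -0.094 ]
 [ 0.5433  0.2334]
 [ 0.6292  0.2116]
 [ 0.5327 -0.1176]]
(0.539361298084259, 0.05863581597805023) 0.34018969535827637 0.08675944805145264 74.17925262451172
bar ((0.5222241878509521, -0.004021123051643372), (0.1818738579750061, 0.060869693756103516), 73.48638153076172)
clamp [ 0.5223 -0.0015] 1.2946724 press0 [0.576 0.188] x214 [0.5807 0.2044] x212 [0.5801 0.2025]
('t', 0.3, 'tool', array([ 0.149 , -0.6068,  0.2499]), 'd', array([-0.6082,  0.677 ,  0.0704]), 'turn', np.float64(-1.0539), 'd after turn', array([-0.8891, -0.1942,  0.0704]), 'tilt', np.float64(0.0008))
```

Heights agree with the text: bar top about 62 mm, light box about 27 mm. The clamp origin is about (0.522, -0.002) with yaw 1.29. I'll move towards the lever with the fingers closed.

Units first: shifts go in shares of 62.5 mm and turns go in shares of pi/2 rad. So 0.042 m is 0.672, -0.038 m is -0.608.

Request:
pendant(
  segments=[
    [0,-0.608,0.672,0,0],
    [0,-0.608,0.672,0,0],
    [0,-0.608,0.672,0,0],
    [0,-0.608,0.672,0,0],
    [0,-0.608,0.672,0,0],
    [0,-0.608,0.672,0,0],
    [0,-0.608,0.672,0,0],
    [0,-0.608,0.672,0,0],
    [0,-0.608,0.672,0,0],
    [0,-0.608,0.672,0,0],
    [0,-0.608,0.672,0,0],
    [0,-0.608,0.672,0,0],
  ],
  clamp_n=40,
)

```text
time_s: 1.8
tool_pos: [0.4723, -0.0069, 0.2507]
orientation: [-0.378, 3.118, 0.0]
wrist_force: [1.0, -0.3, -0.3]
finger_gap: -0.0002
gripper_force: 0.0
```

Request:
pendant(
  segments=[
    [0,0,0,0,-0.1146],
    [0,0,0,0,-0.1146],
    [0,0,0,0,-0.1146],
    [0,0,0,0,-0.1146],
    [0,0,0,0,-0.1146],
    [0,0,0,0,-0.0955],
    [0,0,0,0,0],
  ],
)

```text
time_s: 2.68
tool_pos: [0.4717, -0.0088, 0.2504]
orientation: [-1.887, 2.511, -0.0]
wrist_force: [-0.1, -0.5, -0.2]
finger_gap: -0.0002
gripper_force: 0.0
```

```bash
python3 - <<'E'
from h import *
print(rel([0.5795,0.1965,.15],1.29))
E
```

```text
('t', 2.675, 'tool', array([ 0.4717, -0.0088,  0.2504]), 'd', array([-0.2271, -0.0465,  0.1004]), 'turn', np.float64(-0.001), 'd after turn', array([-0.2271, -0.0467,  0.1004]), 'tilt', np.float64(0.0002))
```

In the tool's units: 0.05 m is 0.8, -0.047 m is -0.752.

Request:
pendant(
  segments=[
    [0,-0.72,-0.144,0.16,0],
    [0,-0.72,-0.144,0.16,0],
    [0,-0.72,-0.144,0.16,0],
    [0,-0.72,-0.144,0.32,0],
    [0,-0.752,-0.1712,0.8,0],
    [0,0,0,0,0],
    [0,0,0,0,0],
  ],
)

```text
time_s: 3.55
tool_pos: [0.5771, 0.1922, 0.1554]
orientation: [1.888, -2.51, 0.001]
wrist_force: [-0.4, 0.7, 0.0]
finger_gap: 0.0
gripper_force: 0.0
```

```bash
python3 - <<'E'
from h import *
print(rel([0.5795,0.1974,.06],1.29))
s,t=cam("scene"),cam("top")
u=lambda f,b:cv2.resize(f["pixels"][b[1]:b[1]+80,b[0]:b[0]+140,::-1],None,fx=4,fy=4,interpolation=cv2.INTER_CUBIC)
cv2.imwrite('pics/c2.png',np.hstack([u(s,(240,170))[:, :400],u(t,(170,180))[:,:400]]))
E
```

```text
('t', 3.55, 'tool', array([0.5771, 0.1922, 0.1554]), 'd', array([-0.0057, -0.0008,  0.0954]), 'turn', np.float64(-0.0002), 'd after turn', array([-0.0057, -0.0008,  0.0954]), 'tilt', np.float64(0.0006))
```

View pics/c2.png

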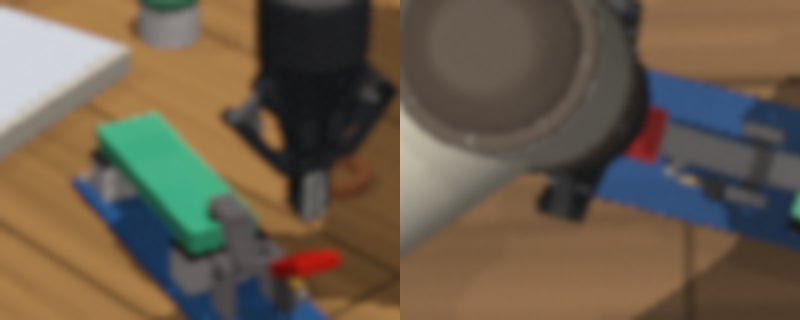

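The closed fingertips (crop 315,205) stand above the red paddle (crop 305,263). I'll press.

Request:
pendant(
  segments=[
    [0,-0.096,-0.016,0.32,0],
    [0,0,0,0.192,0],
    [0,0,0,0.128,0],
    [0,0,0,0.128,0],
    [0,0,0,0.128,0],
    [0,0,0,0.128,0],
    [0,0,0,0,0],
  ],
)

```text
time_s: 4.53
tool_pos: [0.5795, 0.1976, 0.0907]
orientation: [1.889, -2.509, 0.0]
wrist_force: [0.4, -0.1, 3.0]
finger_gap: -0.0005
gripper_force: 1.5
```

Request:
pendant(
  segments=[
    [0,0,0,0.128,0],
    [0,0,0,0.128,0],
    [0,0,0,0.128,0],
    [0,0,0,0.096,0],
    [0,0,0,0,0],
    [0,0,0,0,0],
  ],
)

```text
time_s: 5.28
tool_pos: [0.5786, 0.1969, 0.0602]
orientation: [1.887, -2.508, -0.001]
wrist_force: [0.4, 0.5, -0.2]
finger_gap: 0.0004
gripper_force: 0.0
```

In the tool's units: 0.004 m is 0.064.

Request:
pendant(
  segments=[
    [0,0,0,0.064,0],
    [0,0,0,0,0],
  ],
)

```text
time_s: 5.52
tool_pos: [0.5794, 0.1974, 0.057]
orientation: [1.889, -2.509, 0.0]
wrist_force: [0.9, 0.4, 1.2]
finger_gap: 0.0001
gripper_force: 0.3
```

Request:
pendant(
  segments=[
    [0,0,0,0.048,0],
    [0,0,0,0,0],
  ],
)

```text
time_s: 5.78
tool_pos: [0.5795, 0.1974, 0.0551]
orientation: [1.89, -2.509, 0.001]
wrist_force: [-1.4, -1.1, 5.8]
finger_gap: 0.0002
gripper_force: 2.5
```

In the tool's units: 0.002 m is 0.032.

Request:
pendant(
  segments=[
    [0,0,0,0.032,0],
    [0,0,0,0,0],
  ],
)

```text
time_s: 6.02
tool_pos: [0.5796, 0.1974, 0.0548]
orientation: [1.891, -2.509, 0.001]
wrist_force: [-4.5, -2.4, 13.6]
finger_gap: -0.0002
gripper_force: 6.5
```

Request:
pendant(
  segments=[
    [0,0,0,-0.32,0],
    [0,0,0,-0.96,0],
    [0,0,0,-0.96,0],
    [0,0,0,0,0],
    [0,0,0,0,0],
  ],
)

```text
time_s: 6.65
tool_pos: [0.5791, 0.1977, 0.1919]
orientation: [1.889, -2.51, -0.001]
wrist_force: [-1.2, 0.3, -0.8]
finger_gap: 0.0002
gripper_force: 0.0
```

```bash
python3 - <<'E'
from h import *
s,t=cam("scene"),cam("top")
u=lambda f,b:cv2.resize(f["pixels"][b[1]:b[1]+80,b[0]:b[0]+140,::-1],None,fx=4,fy=4,interpolation=cv2.INTER_CUBIC)
cv2.imwrite('pics/c3.png',np.hstack([u(s,(250,190))[:, :400],u(t,(230,195))[:,:400]]))
print(rel([0.5223,-0.003,.2],1.287))
b=blob(t,(60,80,60),(90,255,255),(255,200,355,262));print(cv2.minAreaRect(np.float32([on(t,p[0],.065) for p in b])),quad(b).tolist())
E
```

```text
('t', 6.75, 'tool', array([0.5787, 0.1973, 0.1905]), 'd', array([ 0.2081, -0.0012, -0.0091]), 'turn', np.float64(0.0035), 'd after turn', array([ 0.2081, -0.0019, -0.0091]), 'tilt', np.float64(0.0034))
((0.5226874351501465, -0.0035650432109832764), (0.18322141468524933, 0.06094466149806976), 73.2356948852539) [[344.0, 230.0], [338.0, 254.0], [266.0, 234.0], [273.0, 211.0]]
```

View pics/c3.png

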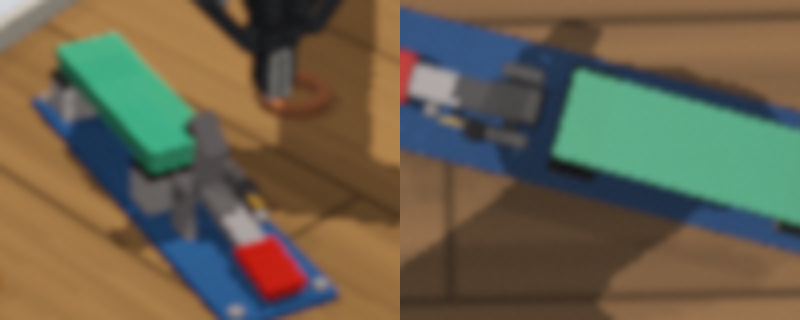

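The paddle is down (crop 270,265) and the foot has swung clear of the bar's end (crop 205,130). The bar hasn't moved. I'll go over it and open the fingers.

In the tool's units: 0.052 m is 0.832, 0.02 m is 0.32, 0.012 rad / 1.5708 = 0.0076.

Request:
pendant(
  segments=[
    [0.085,0.832,0,0,0.0076],
    [0.085,0.832,0,0,0],
    [0.085,0.832,0,0,0],
    [0.085,0.832,0,0,0],
    [0.085,0,0,0.32,0],
    [0.085,0,0,0,0],
    [0.085,0,0,0,0],
  ],
)

```text
time_s: 7.62
tool_pos: [0.5206, -0.0013, 0.172]
orientation: [1.875, -2.519, -0.0]
wrist_force: [0.3, 0.7, -0.2]
finger_gap: 0.0852
gripper_force: 0.0
```

```bash
python3 - <<'E'
from h import *
print(rel([0.5225,-0.0033,.055],1.28))
E
```

```text
('t', 7.625, 'tool', array([ 0.5206, -0.0013,  0.172 ]), 'd', array([ 0.0013, -0.0025,  0.117 ]), 'turn', np.float64(-0.0004), 'd after turn', array([ 0.0013, -0.0025,  0.117 ]), 'tilt', np.float64(0.0011))
```

In the tool's units: 0.03 m is 0.48, 0.02 m is 0.32.

Request:
pendant(
  segments=[
    [0.085,0.016,-0.04,0.48,0],
    [0.085,0,0,0.48,0],
    [0.085,0,0,0.48,0],
    [0.085,0,0,0.32,0],
    [0.085,0,0,0.112,0],
    [0.085,0,0,0,0],
    [0.085,0,0,0,0],
  ],
)

```text
time_s: 8.5
tool_pos: [0.5233, -0.0029, 0.0563]
orientation: [-1.874, 2.519, -0.001]
wrist_force: [-0.7, -0.6, 0.6]
finger_gap: 0.0848
gripper_force: 0.0
```

Request:
pendant(
  segments=[
    [0.05,0,0,0,0],
    [0.05,0,0,0,0],
    [0.05,0,0,0,0],
    [0.05,0,0,0,0],
    [0.05,0,0,0,0],
    [0.05,0,0,0,0],
  ],
  clamp_n=60,
)

```text
time_s: 9.25
tool_pos: [0.5227, -0.0032, 0.0562]
orientation: [-1.874, 2.52, -0.001]
wrist_force: [-1.7, 1.1, 6.2]
finger_gap: 0.0547
gripper_force: 66.7
```

```bash
python3 -c "
from h import *;print(rel([0.5225,-0.0033,.055],1.28))"
```

```text
('t', 9.25, 'tool', array([ 0.5227, -0.0032,  0.0562]), 'd', array([0.0002, 0.0001, 0.0012]), 'turn', np.float64(-0.0011), 'd after turn', array([0.0002, 0.0001, 0.0012]), 'tilt', np.float64(0.0009))
```

The fingers have gripped at a 55 mm opening. I'll lift.

In the tool's units: -0.03 m is -0.48, -0.02 m is -0.32.

Request:
pendant(
  segments=[
    [0.04,0,0,-0.16,0],
    [0.04,0,0,-0.32,0],
    [0.04,0,0,-0.48,0],
    [0.04,0,0,-0.48,0],
    [0.04,0,0,-0.48,0],
    [0.04,0,0,-0.32,0],
    [0.04,0,0,0,0],
    [0.04,0,0,0,0],
  ],
)

```text
time_s: 10.25
tool_pos: [0.521, -0.0035, 0.1937]
orientation: [1.872, -2.519, -0.003]
wrist_force: [-0.2, 0.5, -6.4]
finger_gap: 0.0548
gripper_force: 65.6
```

```bash
python3 - <<'E'
from h import *
print(rel([0.485,-0.291,.14],1.28))
s,t=cam("scene"),cam("top")
u=lambda f,b:cv2.resize(f["pixels"][b[1]:b[1]+90,b[0]:b[0]+110,::-1],None,fx=3,fy=3,interpolation=cv2.INTER_CUBIC)
cv2.imwrite('pics/c4.png',np.hstack([u(s,(230,160)),u(t,(250,190))]))
E
```

```text
('t', 10.25, 'tool', array([ 0.521 , -0.0035,  0.1937]), 'd', array([ 0.2856, -0.0487,  0.0538]), 'turn', np.float64(-0.0019), 'd after turn', array([ 0.2857, -0.0481,  0.0538]), 'tilt', np.float64(0.0036))
```

View pics/c4.png

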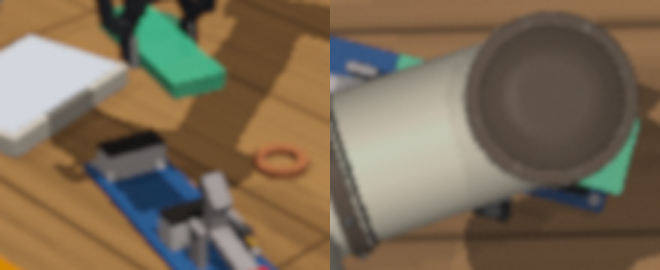

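The bar is lifted level, and the lever is still down. I'll carry it to the light box.

In the tool's units: 0.035 m is 0.56, 0.03 m is 0.48.

Request:
pendant(
  segments=[
    [0.04,0.24,-0.0384,0,0],
    [0.04,0.48,-0.08,0,0],
    [0.04,0.56,-0.096,0,0],
    [0.04,0.56,-0.096,0,0],
    [0.04,0.56,-0.096,0,0],
    [0.04,0.56,-0.096,0,0],
    [0.04,0.56,-0.096,0,0],
    [0.04,0.48,-0.08,0,0],
    [0.04,0.32,-0.056,0,0],
    [0.04,0.24,-0.0384,0.16,0],
    [0.04,0,0,0.32,0],
    [0.04,0,0,0.24,0],
  ],
)

```text
time_s: 11.85
tool_pos: [0.4856, -0.2902, 0.1483]
orientation: [1.873, -2.52, -0.004]
wrist_force: [-0.5, 0.3, -6.2]
finger_gap: 0.0549
gripper_force: 65.4
```

Request:
pendant(
  segments=[
    [0.04,0,0,0.112,0],
    [0.04,0,0,0,0],
    [0.04,0,0,0,0],
    [0.04,0,0,0,0],
  ],
)

```text
time_s: 12.35
tool_pos: [0.4872, -0.2901, 0.1441]
orientation: [-1.875, 2.52, -0.002]
wrist_force: [1.0, 0.5, -6.0]
finger_gap: 0.0549
gripper_force: 65.3
```

```bash
python3 - <<'E'
from h import *
print(rel([0.485,-0.291,.14],1.28))
s,t=cam("scene"),cam("top")
u=lambda f,b,k:cv2.resize(f["pixels"][b[1]:b[1]+k,b[0]:b[0]+k,::-1],(390,390),interpolation=cv2.INTER_CUBIC)
cv2.imwrite('pics/c5.png',np.hstack([u(s,(190,120),150),u(t,(330,170),150)]))
E
```

```text
('t', 12.35, 'tool', array([ 0.4872, -0.2901,  0.1441]), 'd', array([0.0014, 0.0018, 0.0041]), 'turn', np.float64(-0.0008), 'd after turn', array([0.0014, 0.0018, 0.0041]), 'tilt', np.float64(0.0017))
```

View pics/c5.png

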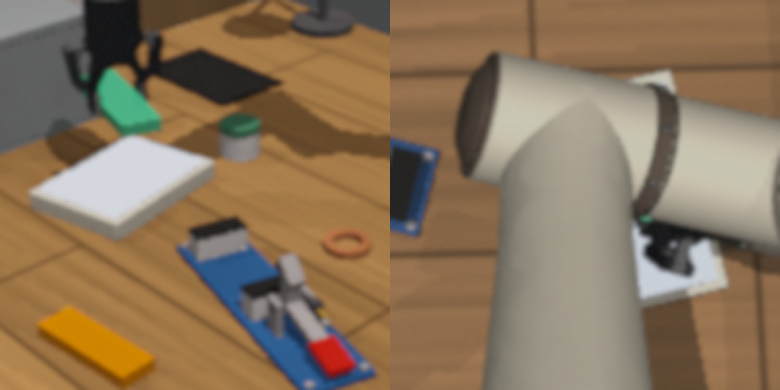

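The bar is held level over the light box, the lever is still caught down, and the amber bar is where it was. I'll settle briefly and hand in.

Request:
pendant(
  segments=[
    [0.04,0,0,0,0],
    [0.04,0,0,0,0],
    [0.04,0,0,0,0],
    [0.04,0,0,0,0],
  ],
)

```text
time_s: 12.95
tool_pos: [0.4867, -0.2901, 0.1433]
orientation: [1.875, -2.521, -0.0]
wrist_force: [-0.0, 0.5, -6.3]
finger_gap: 0.0549
gripper_force: 65.3
```

```bash
python3 -c "
from station import r;print(r.finish_job())"
```

```text
the job is handed in; nothing more can be done
None
```

The lever is caught down, and the job was handed in at about 13 s with the green bar held level and steady, about 10 cm above the middle of the light box; no verdict was printed.

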